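# Lock the safety cap on the solvent tin

## Task

Close the solvent tin in the bench cradle with its loose push-and-turn safety cap, the black one with the grip bar: set its lugs down through the gaps in the tin's collar, press it against its spring and, keeping it pressed, turn it clockwise until the lugs have passed the catch and spring up behind it, then let go so that it stays locked. Press firmly but do not ram or wrench it: keep the load on the tin, pressing and turning together, below about 35 N. Leave the other things on the bench where they are.

Things in the scene. Friction and masses are not known exactly. Their poses are not given: they have to be found in the camera images.
- cap: Loose black safety cap, 60 g, standing on its plug, any yaw; the same after a half turn; it may have swapped places with the jar lid. Origin: centre of the plug's underside, z up. Upward: plug 34 mm across (foot tapered to 31), 15.5 mm high; round flange 58 mm across, from 15.5 to 21.5 mm; grip bar from 21.5 to 45 mm, 44 mm long along the cap's x, 13 mm thick along its y.
- lug (a point): Outer end of one of the cap's two lugs, 4 mm above the cap's origin and 23 mm out on its +x; the other is opposite on -x, so the lugs are in line with the grip bar. Lugs: 12 mm wide, 6.5 mm high, from the plug's underside up. Turning load counts too: twisting a barred cap with 0.4 N m loads the two lugs with about 20 N each.
- can: Steel solvent tin (130 x 86 mm, 120 mm high) held in a plywood cradle screwed to the bench (190 x 140 mm, walls to 57 mm). Origin: under the cradle's centre on the bench, z up. A grey collar (outer shell 58 mm across, bore 50, 24 mm high) stands centred on the tin's top. The x axis (long side) is where the locked cap's bar points; two ribs outside the collar mark it.
- mouth (a point): Nominal centre of the collar's mouth at rim level, 166 mm above the bench; axes as the tin's. The tin stands on packing of unknown thickness, so the real rim is up to 9 mm higher or lower than this (not measured, different each time; firm under load). Fully down is when the cap's flange meets the rim, cap origin 15.5 mm below it: find it by feel.
- gap (a point): Middle of one of two opposite gaps, 54 degrees wide, between the collar's two inward lips (lips 3 mm thick, bore 38 mm between them), 22 mm from the axis at nominal rim level, 62 degrees counter-clockwise from above of the tin's +x. The cap enters with bar and lugs in line with the gaps (8 degrees of play either way), then turns 62 degrees clockwise.
- catch (a point): Nominal foot of a catch tooth, 22 mm out at the start of a lip (one opposite too); it hangs 4.5 mm below the lip. Lugs pass it only while the cap is within 1.5 mm of fully down. Behind it they rise 6 mm when let go, into a pocket centred on the tin's x axis. A firm stop ends the turn 4 degrees past 62; another bars turning the wrong way.
- seal_top (a point): Nominal top of the rubber seal disc (29 mm across) on a spring in the collar, 4.5 mm below the rim, where it first meets the cap's plug; shares the rim's unknown offset. It pushes back 1.1 N per mm: 5.5 N locked (cap origin 9.5 mm below the real rim), 12 N fully down (15.5 mm below); beyond that the parts are rigid and the load shoots up.
- jarlid: a plain round black jar lid, a disc 52 mm across and 18 mm high with no bar on it, flat on the bench; origin under its centre. Bystander (not the safety cap)
- picket: a flat pine fence picket with one pointed end, 260 x 50 x 18 mm, lying on the bench; origin under its middle. Bystander
- offcut: a pine offcut, 90 x 45 x 30 mm; origin under its centre. Bystander
- mallet: a hammer lying on the bench; origin under its middle. Bystander
- screwjar: a clear jar with a steel lid, 60 mm across, 75 mm high; origin under its centre. Bystander
- glue: a white glue bottle, 60 mm across, 170 mm high; origin under its centre. Bystander
- sander: a cork sanding block, 110 x 60 x 35 mm; origin under its centre. Bystander
- driver: a screwdriver lying on the bench; origin under its middle. Bystander
There are look-alikes about, which are no part of the job. What is meant by the cap is not orange or purple, and is the smaller of those in its own colour.

How it is judged:
By the outcome, as a careful person would: the job done as asked, in the order asked, and still so for the second after the job is handed in, with the robot touching nothing.
It also fails if it takes over 58 s, if anything falls off the work surface, if the arm or the gripper's body presses on something with over 40 N, if the wrist force passes 120 N, or if a joint passes its speed limit or range.

## Robot

A 6-joint arm with a two-finger parallel gripper is mounted at the origin on the work surface. World frame = base frame: x ahead of the robot, y to its left, z up, the work surface at z = 0. Lengths are in mm, angles in degrees, forces in N, time in s.
With the tool pointing down it reaches from about 275 to 825 mm from the base axis. Payload 4.9 kg.
Tool frame: the origin (TCP) lies on the centre line of the jaws, within the pads' length; the fingertips stand manip.tip_reach ahead of it and the grasp point (between the pads) lies 2 mm behind it (manip.tip_reach is the distance from the TCP to the fingertips, in mm); z points along the fingers, y is the line along which they close (so a half turn about z gives the same grasp; the last joint's range is limited). The gripper opens to 85 mm and grips with 20 to 120 N. Pads are 22 mm wide; open, the fingers measure 114 mm over their backs; the gripper's body (76 mm by 85 mm) begins 54 mm behind the grasp point. The pads swing forward as they close: fully open they stand 13 mm farther back than shut.
Start: joints at [-82.174, 18.69, -11.035, 60.275, 0, 82.311], TCP at [147.138, -529.971, 248.281] pointing down, gripper open.
Joint ranges: [-152.03, 152.03], [-55.5, 102.48], [-74.3, 77.21], [-110.64, 120.58], [-84.22, 78.4], [-180, 180]. Speed limits (degrees/s): [147.25, 147.25, 180, 180, 180, 180].

## Interface

Orientations are given as [roll, pitch, yaw] about the fixed x, y, z axes, in that order (R = Rz(yaw) Ry(pitch) Rx(roll)).
In Python, from workcell import manip gives the robot as it stands.
- The arm moves only by the tool servo_tool, never from a script. Its argument "increments" is a list of rows, each an object of numbers: "hand": the closure, from 0 (fully open) to 1 (shut); "dx", "dy", "dz": the shift along the world's x, y, z as a fraction of full scale; "wx", "wy", "wz": the turn, a rotation vector about the world's x, y, z as a fraction of full scale. In form: [{"hand": .., "dx": .., "dy": .., "dz": .., "wx": .., "wy": .., "wz": ..}, ...]. A call has 1 to 5 rows; each row shifts and turns the commanded pose from where the row before left it; what a row does not reach is not made up. Full scale, the value 1, is 0.02 m for a shift and 2 rad for a turn. A row lasts 1/8 s, in which the tool goes at most 62.5 mm and 10.7 degrees, less where a joint would pass 70% of its speed; a pose out of reach is approached as far as the arm can. A call with a number of a shift or a turn outside -1 to 1 is refused whole. A call with a gripper value outside its range is refused whole. The fingers move at their own pace and stop on an object; "force" is the grip in N (left out, the last holds). Time passes only in rows, so rows that do not move let the fingers close. It gives the time, the measured TCP pose, the force, the opening and the grip force at its end, in the units of the state.
- manip.state(): the state, without advancing time (a new reading comes with each control period).
- manip.camera(name): name is "scene" or "top" or "wrist"; returns the picture (480x640x3 uint8, red, green, blue); there is no depth.
- manip.camera_params(name): a dict with "fx", "fy", "cx", "cy" (pixels), "world_from_camera" (4x4, takes a point from camera to world coordinates); the wrist camera has in their place "tool_from_camera" (4x4, takes a point from camera to tool coordinates, whose origin is the TCP and whose axes are the flange's). Camera axes: x right, y up, looking along -z (the intrinsics and any distortion apply to the point x, -y, -z); pixel columns grow to the right and rows downward; lengths in mm; the calibration is good to about 2 mm. A picture is of the moment at which its call begins: read the wrist's pose just before it. camera_params takes no time and is no camera call.
- manip.sign_off(): hands the job in; it is judged then, once.
The state is a dict: "time_s": time; "q": joint angles; "joint_vel": joint speeds; "joint_efforts": joint torques, N m; "eef_pos": TCP position; "orientation": TCP orientation; "ft_force": force on the tool from outside, world axes, zero at the start; "torque": the same for the moment, N m; "grip_width": finger opening in mm; "grip_force": force on a finger pad.
Only numpy, scipy, OpenCV 4.12 (cv2) and the standard library are available. Lean on these libraries where they do the work, as an engineer would, in place of code of your own. Each camera call takes 0.05 s, during which the arm holds its last target. There are 200 camera calls.

## Working session

There is one attempt and no reset: what is moved stays moved. The work goes in short steps, Python scripts to look and compute and a tool call to move; the robot and the scene stay as the last step left them, time stands still between calls to the robot, and variables do not carry over. Pictures are saved under pics/ and viewed, at most 10 in all, crops included, and the job is handed in when it is done.

Besides the shell and the picture viewer there is one more tool, called after ">>>" as name(argument=value, ...) on one line, values as JSON. servo_tool: Moves the arm, as the interface text tells. Shift numbers are shares of 0.02 m and turn numbers shares of 2 rad, none past 1 either way. Its arguments: {"type":"object","properties":{"increments":{"type":"array"},"force":{"type":"number"}},"required":["increments"]}

```bash
ls; mkdir -p pics
python3 - <<'E'
from workcell import manip
import cv2
print(manip.state(), manip.tip_reach)
for n in("scene","top"):
    im=manip.camera(n); cv2.imwrite(f"pics/{n}0.png",im[:,:,::-1]); print(n,manip.camera_params(n))
print(manip.camera_params("wrist"))
E
```

```text
pics
{'time_s': 0.0, 'q': array([-8.21736546e+01,  1.87325758e+01, -1.10907154e+01,  6.02735171e+01,
        5.09841088e-04,  8.23107592e+01]), 'joint_vel': array([-0.01979797,  0.02268743,  0.06101215,  0.03004601,  0.04632423,
        0.01672976]), 'joint_efforts': array([ 2.34911698e-03, -4.43397760e+01,  2.62441921e+01,  1.52219954e-02,
       -2.18651610e-05,  4.56204248e-06]), 'eef_pos': array([ 147.06420094, -529.42061177,  247.50657158]), 'orientation': array([-1.79904130e+02, -1.34582046e-02,  1.55155745e+01]), 'ft_force': array([-0.1246432 , -0.45958882,  0.38440773]), 'torque': array([-0.02408891,  0.00493488,  0.02610062]), 'grip_force': 0.0, 'grip_width': 84.84033965889128} 17.0
scene {'fx': 441.2604392626198, 'fy': 441.2604392626198, 'cx': 316.73601796520404, 'cy': 247.48022009131338, 'world_from_camera': array([[ 6.11067883e-01, -5.39205412e-01,  5.79528745e-01,
         1.07938708e+03],
       [ 7.91565463e-01,  4.20391846e-01, -4.43502890e-01,
        -4.24630583e+02],
       [-4.49000024e-03,  7.29745312e-01,  6.83704337e-01,
         7.86131804e+02],
       [ 0.000
[... 305 characters left out ...]
-01,  2.23257991e-02, -1.30719772e-02,
        -5.23540871e+00],
       [-8.93146207e-03,  1.76388512e-01,  9.84280103e-01,
         1.15382302e+03],
       [ 0.00000000e+00,  0.00000000e+00,  0.00000000e+00,
         1.00000000e+00]])}
{'fx': 363.8352183327403, 'fy': 363.8352183327403, 'cx': 324.5404993155361, 'cy': 242.84874375141905, 'tool_from_camera': array([[-1.28777696e-03,  9.61402834e-01,  2.75141660e-01,
         7.04536983e+01],
       [ 9.99999169e-01,  1.25271307e-03,  3.03167426e-04,
        -2.15134434e-01],
       [-5.32075318e-05,  2.75141822e-01, -9.61403648e-01,
        -1.25774985e+02],
       [ 0.00000000e+00,  0.00000000e+00,  0.00000000e+00,
         1.00000000e+00]])}
```

View pics/top0.png

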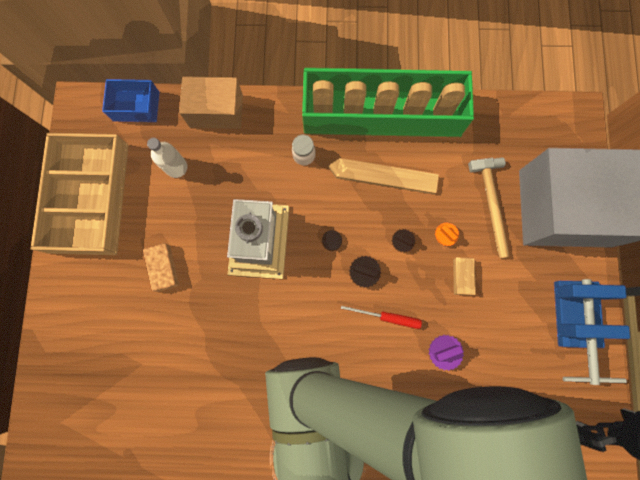

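View pics/scene0.png

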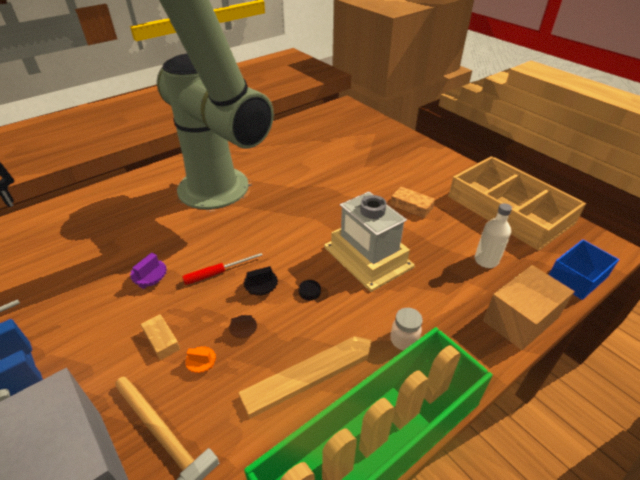

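Black candidates in the top view are (332,240), (403,240) and a larger barred one at (365,271). The orange one at (447,234) and the purple one at (446,352) are ruled out by colour. Next, a close crop to tell the small ones apart.

Run:
```python
import cv2,numpy as np
t=cv2.imread("pics/top0.png");s=cv2.imread("pics/scene0.png")
g=lambda c,w,h:cv2.resize(np.clip(255*(c/255.)**.5,0,255).astype('uint8'),(w,h),interpolation=cv2.INTER_CUBIC)
a=g(t[215:295,310:430],450,300); b=g(s[260:345,220:335],350,300)
c=g(t[185:285,220:300],320,300); d=g(s[185:285,320:420],300,300)
cv2.imwrite("pics/crop1.png",np.vstack([np.hstack([a,b]),np.hstack([c,d,np.zeros((300,180,3),'uint8')])]))
```

```text
(no output)
```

View pics/crop1.png

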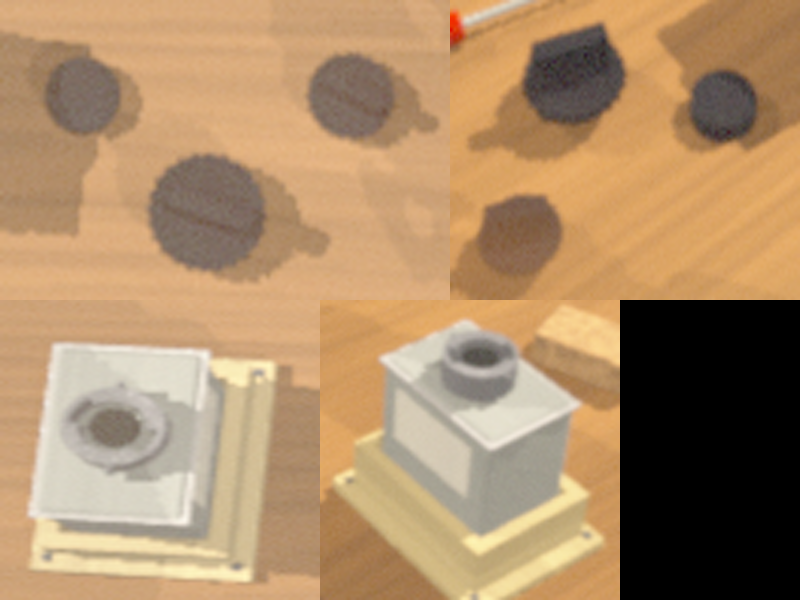

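The cap is the small barred one at top (403,240), which is (243,326) in the scene view. The plain disc at (332,240) is the jar lid and the large barred one is a look-alike. Now I'll compute positions.

```bash
cat > h.py <<'E'
import numpy as np, cv2
from scipy.spatial.transform import Rotation as Rn
from workcell import manip
def W(name,st=None):
    p=manip.camera_params(name)
    if name!="wrist": return p,np.array(p["world_from_camera"])
    T=np.eye(4);T[:3,:3]=Rn.from_euler("xyz",st["orientation"],degrees=True).as_matrix();T[:3,3]=st["eef_pos"]
    return p,T@np.array(p["tool_from_camera"])
def ray(pt,z,name,st=None):
    p,M=W(name,st); d=M[:3,:3]@np.array([(pt[0]-p["cx"])/p["fx"],-(pt[1]-p["cy"])/p["fy"],-1])
    o=M[:3,3]; return o+d*(z-o[2])/d[2]
def proj(X,name,st=None):
    p,M=W(name,st); c=np.linalg.inv(M)@np.append(X,1); return p["cx"]-p["fx"]*c[0]/c[2],p["cy"]+p["fy"]*c[1]/c[2]
E
python3 - <<'E'
from h import *
np.set_printoptions(precision=1,suppress=True)
print("cap top",ray((403.9,240.6),21.5,"top"),"scene",ray((220+520/350*0+70*115/350,260+235*85/300),25,"scene"))
print("jarlid",ray((332,240),18,"top"),"big",ray((365,271),25,"top"))
print("collar",ray((248.75,227.7),166,"top"),"scene",ray((320+160/3,185+55/3),166,"scene"))
c=[(52,45),(208,50),(188,223),(32,213)]
P=[ray((x/4+220,y/3+185),142,"top") for x,y in c];print(np.array(P),np.mean(P,0))
b=[(275,63),(250,280),(32,268)]
print(np.array([ray((x/4+220,y/3+185),10,"top") for x,y in b]))
E
```

```text
cap top [ 518.  -202.5   21.5] scene [ 532.2 -204.    25. ]
jarlid [516.1 -21.3  18. ] big [ 438.6 -104.7   25. ]
collar [514.2 165.9 166. ] scene [516.2 171.  166. ]
[[582.9 209.7 142. ]
 [580.9 119.8 142. ]
 [447.6 125.3 142. ]
 [453.1 213.4 142. ]] [516.1 167.  142. ]
[[604.1  92.2  10. ]
 [416.8 101.2  10. ]
 [423.6 239.1  10. ]]
```

>>> servo_tool(increments=[{"dx":0.98,"dy":0.86,"wz":0.093},{"dx":0.98,"dy":0.86,"wz":0.093},{"dx":0.98,"dy":0.86,"wz":0.093},{"dx":0.98,"dy":0.86,"wz":0.093},{"dx":0.98,"dy":0.86,"wz":0.093}])

```text
validation failed for argument at $.in...
```

>>> servo_tool(increments=[{"dx":0.98,"dy":0.86,"wz":0.093},{"dx":0.98,"dy":0.86,"wz":0.093},{"dx":0.98,"dy":0.86,"wz":0.093},{"dx":0.98,"dy":0.86,"wz":0.093},{"dx":0.98,"dy":0.86,"wz":0.093}])

```text
validation failed for argument at $.in...
```

>>> servo_tool(increments=[{"hand":0,"dx":0.98,"dy":0.86,"dz":0,"wx":0,"wy":0,"wz":0.093},{"hand":0,"dx":0.98,"dy":0.86,"dz":0,"wx":0,"wy":0,"wz":0.093},{"hand":0,"dx":0.98,"dy":0.86,"dz":0,"wx":0,"wy":0,"wz":0.093},{"hand":0,"dx":0.98,"dy":0.86,"dz":0,"wx":0,"wy":0,"wz":0.093},{"hand":0,"dx":0.98,"dy":0.86,"dz":0,"wx":0,"wy":0,"wz":0.093}])

```text
time_s: 0.72
eef_pos: [245.6, -443.1, 247.9]
orientation: [-180.0, -0.0, 69.1]
ft_force: [0.6, 0.4, -1.1]
grip_width: 85.4
grip_force: 0.0
```

>>> servo_tool(increments=[{"hand":0,"dx":0.98,"dy":0.86,"dz":0,"wx":0,"wy":0,"wz":0.093},{"hand":0,"dx":0.98,"dy":0.86,"dz":0,"wx":0,"wy":0,"wz":0.093},{"hand":0,"dx":0.98,"dy":0.86,"dz":0,"wx":0,"wy":0,"wz":0.093},{"hand":0,"dx":0.98,"dy":0.86,"dz":0,"wx":0,"wy":0,"wz":0.093},{"hand":0,"dx":0.98,"dy":0.86,"dz":0,"wx":0,"wy":0,"wz":0.093}])

```text
time_s: 1.35
eef_pos: [343.5, -357.1, 247.9]
orientation: [-180.0, -0.0, 122.4]
ft_force: [-0.1, -0.1, -0.0]
grip_width: 85.3
grip_force: 0.0
```

>>> servo_tool(increments=[{"hand":0,"dx":0.98,"dy":0.86,"dz":-0.3,"wx":0,"wy":0,"wz":0.093},{"hand":0,"dx":0.98,"dy":0.86,"dz":-0.3,"wx":0,"wy":0,"wz":0.093},{"hand":0,"dx":0.98,"dy":0.86,"dz":-0.3,"wx":0,"wy":0,"wz":0.093},{"hand":0,"dx":0.98,"dy":0.86,"dz":-0.3,"wx":0,"wy":0,"wz":0.093},{"hand":0,"dx":0.98,"dy":0.86,"dz":-0.3,"wx":0,"wy":0,"wz":0.093}])

```text
time_s: 1.98
eef_pos: [441.5, -271.1, 217.7]
orientation: [180.0, -0.0, 175.7]
ft_force: [-0.8, -0.2, 0.3]
grip_width: 85.5
grip_force: 0.0
```

>>> servo_tool(increments=[{"hand":0,"dx":0.98,"dy":0.86,"dz":-0.5,"wx":0,"wy":0,"wz":0.093},{"hand":0,"dx":0.98,"dy":0.86,"dz":-0.5,"wx":0,"wy":0,"wz":0.093},{"hand":0,"dx":0.98,"dy":0.86,"dz":-0.5,"wx":0,"wy":0,"wz":0.093},{"hand":0,"dx":0.98,"dy":0.6,"dz":-0.5,"wx":0,"wy":0,"wz":0.093},{"hand":0,"dx":0,"dy":0,"dz":-0.5,"wx":0,"wy":0,"wz":0.093}])

```text
time_s: 2.6
eef_pos: [520.5, -207.3, 167.5]
orientation: [180.0, 0.0, -130.9]
ft_force: [-0.2, 0.7, -0.3]
grip_width: 85.3
grip_force: 0.0
```

>>> servo_tool(increments=[{"hand":0,"dx":0,"dy":0,"dz":0,"wx":0,"wy":0,"wz":0.093},{"hand":0,"dx":0,"dy":0,"dz":0,"wx":0,"wy":0,"wz":0.093},{"hand":0,"dx":0,"dy":0,"dz":0,"wx":0,"wy":0,"wz":0}])

```text
time_s: 2.98
eef_pos: [519.2, -208.2, 167.9]
orientation: [179.9, 0.0, -110.2]
ft_force: [-0.0, -1.0, -0.2]
grip_width: 85.5
grip_force: 0.0
```

Run:
```python
from h import *
st=manip.state(); im=manip.camera("wrist"); cv2.imwrite("pics/w1.png",im[:,:,::-1]); import pickle; pickle.dump(st,open("w1.pkl","wb"))
print(st["time_s"],st["eef_pos"],st["orientation"],st["q"],proj([518,-202.5,21.5],"wrist",st))
```

```text
2.975 [ 519.24520986 -208.19308676  167.86425937] [ 1.79947267e+02  7.39808444e-03 -1.10153151e+02] [-2.94077872e+01  2.34713705e+01 -1.64209917e+01  5.01608745e+01
 -1.17891938e-03 -9.92546391e+01] (np.float64(329.05404907008807), np.float64(238.25918719388008))
```

View pics/w1.png

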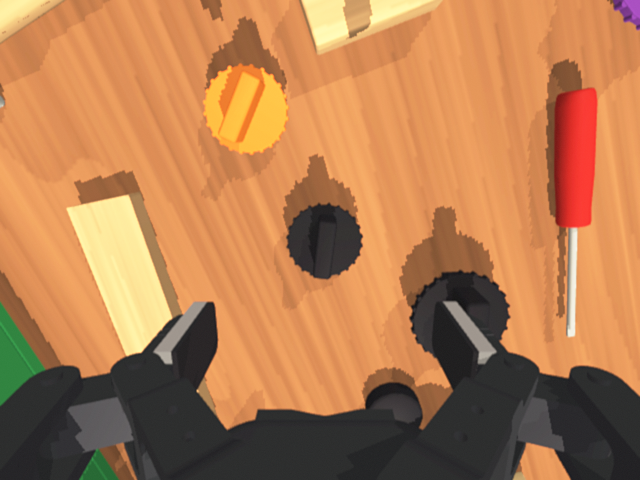

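The cap is at (324,241), centred as expected. The flange spans about 74 px, which fits 58 mm at this range. I'll enlarge it to get the bar's angle.

Run:
```python
import cv2,numpy as np
t=cv2.imread("pics/w1.png")[195:285,280:370]
g=np.clip(255*(np.clip(t/255.,0,.5)*2)**.5,0,255).astype('uint8')
cv2.imwrite("pics/w1c.png",cv2.resize(g,(600,600),interpolation=cv2.INTER_CUBIC))
```

```text
(no output)
```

View pics/w1c.png

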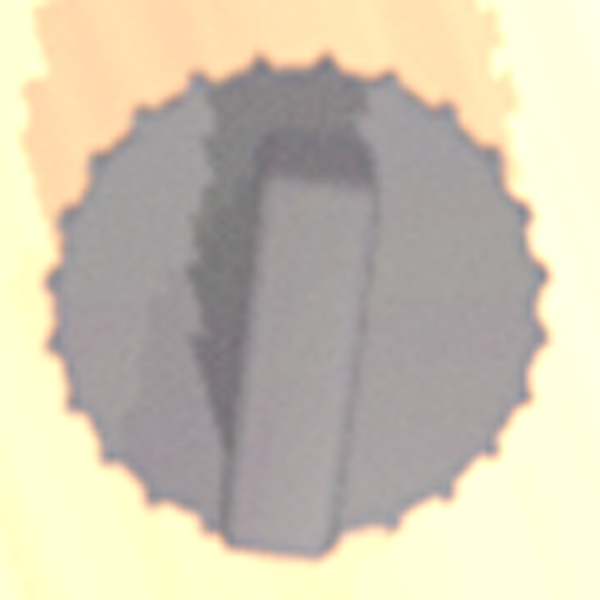

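The bar top's corners in the crop are (265,182), (372,185), (335,552) and (228,545).

Run:
```python
from h import *; import pickle
st=pickle.load(open("w1.pkl","rb"))
P=np.array([ray((280+x*.15-.4,195+y*.15-.4),45,"wrist",st) for x,y in[(265,182),(372,185),(335,552),(228,545)]])
a=(P[0]+P[1])/2;b=(P[2]+P[3])/2;d=a-b
print(P,P.mean(0),np.hypot(*d[:2]),np.linalg.norm(P[0]-P[1]),np.degrees(np.arctan2(d[1],d[0])))
```

```text
[[ 518.41703669 -222.08213233   45.        ]
 [ 507.99831529 -217.89610299   45.        ]
 [ 525.71160605 -180.5734422    45.        ]
 [ 536.41872812 -185.39855937   45.        ]] [ 522.13642154 -201.48755922   45.        ] 41.086745390120214 11.228205429549254 -115.76168897711815
```

>>> servo_tool(increments=[{"hand":0,"dx":0.12,"dy":0.31,"dz":-0.9,"wx":0,"wy":0,"wz":-0.049},{"hand":0,"dx":0,"dy":0,"dz":-1,"wx":0,"wy":0,"wz":0},{"hand":0.2,"dx":0,"dy":0,"dz":-1,"wx":0,"wy":0,"wz":0},{"hand":0.4,"dx":0,"dy":0,"dz":-1,"wx":0,"wy":0,"wz":0},{"hand":0.4,"dx":0,"dy":0,"dz":0,"wx":0,"wy":0,"wz":0}])

```text
time_s: 3.65
eef_pos: [520.6, -201.5, 88.9]
orientation: [179.8, 0.0, -115.8]
ft_force: [-0.3, -0.5, -0.1]
grip_width: 51.5
grip_force: 0.0
```

>>> servo_tool(increments=[{"hand":0.4,"dx":0.05,"dy":-0.02,"dz":-0.9,"wx":0,"wy":0,"wz":0},{"hand":0.4,"dx":0,"dy":0,"dz":-0.9,"wx":0,"wy":0,"wz":0},{"hand":0.4,"dx":0,"dy":0,"dz":-0.57,"wx":0,"wy":0,"wz":0},{"hand":0.4,"dx":0,"dy":0,"dz":0,"wx":0,"wy":0,"wz":0}])

```text
time_s: 4.15
eef_pos: [522.6, -202.4, 42.7]
orientation: [179.9, 0.0, -115.7]
ft_force: [-0.3, -1.6, 0.4]
grip_width: 51.1
grip_force: 0.0
```

>>> servo_tool(increments=[{"hand":1,"dx":0,"dy":0,"dz":0,"wx":0,"wy":0,"wz":0},{"hand":1,"dx":0,"dy":0,"dz":0,"wx":0,"wy":0,"wz":0},{"hand":1,"dx":0,"dy":0,"dz":0,"wx":0,"wy":0,"wz":0},{"hand":1,"dx":0,"dy":0,"dz":0,"wx":0,"wy":0,"wz":0},{"hand":1,"dx":0,"dy":0,"dz":0,"wx":0,"wy":0,"wz":0}], force=60)

```text
time_s: 4.78
eef_pos: [523.4, -202.9, 43.5]
orientation: [-179.9, -0.0, -115.7]
ft_force: [-1.0, 0.2, 5.7]
grip_width: 11.4
grip_force: 63.4
```

>>> servo_tool(increments=[{"hand":1,"dx":0,"dy":0,"dz":0.5,"wx":0,"wy":0,"wz":0},{"hand":1,"dx":0,"dy":0,"dz":1,"wx":0,"wy":0,"wz":0},{"hand":1,"dx":0,"dy":0,"dz":1,"wx":0,"wy":0,"wz":0},{"hand":1,"dx":0,"dy":0.5,"dz":1,"wx":0,"wy":0,"wz":0},{"hand":1,"dx":0.1,"dy":0.9,"dz":1,"wx":0,"wy":0,"wz":0}])

```text
time_s: 5.4
eef_pos: [524.7, -174.6, 133.7]
orientation: [180.0, 0.0, -115.7]
ft_force: [1.3, 0.2, -1.2]
grip_width: 11.4
grip_force: 62.7
```

>>> servo_tool(increments=[{"hand":1,"dx":0.1,"dy":1,"dz":1,"wx":0,"wy":0,"wz":-0.02},{"hand":1,"dx":0.1,"dy":1,"dz":1,"wx":0,"wy":0,"wz":-0.02},{"hand":1,"dx":0.1,"dy":1,"dz":1,"wx":0,"wy":0,"wz":0},{"hand":1,"dx":0.1,"dy":1,"dz":1,"wx":0,"wy":0,"wz":0},{"hand":1,"dx":0.1,"dy":1,"dz":1,"wx":0,"wy":0,"wz":0}])

```text
time_s: 6.02
eef_pos: [534.6, -73.7, 233.7]
orientation: [180.0, 0.0, -120.2]
ft_force: [0.2, -0.7, -1.0]
grip_width: 11.7
grip_force: 62.7
```

>>> servo_tool(increments=[{"hand":1,"dx":0.1,"dy":1,"dz":1,"wx":0,"wy":0,"wz":0},{"hand":1,"dx":0.1,"dy":1,"dz":1,"wx":0,"wy":0,"wz":0},{"hand":1,"dx":0.1,"dy":1,"dz":1,"wx":0,"wy":0,"wz":0},{"hand":1,"dx":0.1,"dy":1,"dz":0.4,"wx":0,"wy":0,"wz":0},{"hand":1,"dx":0.1,"dy":1,"dz":0,"wx":0,"wy":0,"wz":0}])

```text
time_s: 6.65
eef_pos: [545.1, 26.4, 301.1]
orientation: [-180.0, 0.0, -120.2]
ft_force: [0.1, 0.7, -0.3]
grip_width: 11.7
grip_force: 62.7
```

>>> servo_tool(increments=[{"hand":1,"dx":0.1,"dy":1,"dz":0,"wx":0,"wy":0,"wz":0},{"hand":1,"dx":0.1,"dy":1,"dz":0,"wx":0,"wy":0,"wz":0},{"hand":1,"dx":0.1,"dy":1,"dz":0,"wx":0,"wy":0,"wz":0},{"hand":1,"dx":0.1,"dy":1,"dz":0,"wx":0,"wy":0,"wz":0},{"hand":1,"dx":0.1,"dy":1,"dz":0,"wx":0,"wy":0,"wz":0}])

```text
time_s: 7.28
eef_pos: [555.0, 126.8, 300.8]
orientation: [180.0, -0.0, -120.2]
ft_force: [0.6, -0.2, -0.3]
grip_width: 11.6
grip_force: 62.7
```

>>> servo_tool(increments=[{"hand":1,"dx":0.1,"dy":1,"dz":0,"wx":0,"wy":0,"wz":0},{"hand":1,"dx":0,"dy":1,"dz":0,"wx":0,"wy":0,"wz":0},{"hand":1,"dx":0,"dy":1,"dz":0,"wx":0,"wy":0,"wz":0},{"hand":1,"dx":0,"dy":1,"dz":0,"wx":0,"wy":0,"wz":0},{"hand":1,"dx":0,"dy":1,"dz":0,"wx":0,"wy":0,"wz":0}])

```text
time_s: 7.9
eef_pos: [556.9, 226.8, 300.9]
orientation: [-180.0, 0.0, -120.2]
ft_force: [0.2, 0.6, -1.2]
grip_width: 11.4
grip_force: 62.7
```

>>> servo_tool(increments=[{"hand":1,"dx":0,"dy":0.5,"dz":0,"wx":0,"wy":0,"wz":0},{"hand":1,"dx":0,"dy":0,"dz":0,"wx":0,"wy":0,"wz":0},{"hand":1,"dx":0,"dy":0,"dz":0,"wx":0,"wy":0,"wz":0}])

```text
time_s: 8.28
eef_pos: [556.9, 235.0, 300.8]
orientation: [-180.0, -0.0, -120.3]
ft_force: [-1.6, 0.4, -0.2]
grip_width: 11.6
grip_force: 62.7
```

Run:
```python
from h import *
st=manip.state(); im=manip.camera("wrist"); cv2.imwrite("pics/w2.png",im[:,:,::-1]); import pickle; pickle.dump(st,open("w2.pkl","wb"))
print(st["time_s"],st["eef_pos"],st["orientation"],st["q"],st["ft_force"],st["torque"],st["grip_width"],proj([515,168,166],"wrist",st))
```

```text
8.275 [556.94605071 235.01062934 300.84106855] [-1.79995489e+02 -2.33677150e-02 -1.20254940e+02] [ 1.58939056e+01  2.31389372e+01  3.22325099e+00  7.00980398e+01
 -1.94422398e-02 -4.38511531e+01] [-1.60789976  0.42463814 -0.24984341] [0.01319461 0.05419414 0.02334235] 11.585870484283049 (np.float64(328.61915025796844), np.float64(123.79922391034097))
```

View pics/w2.png

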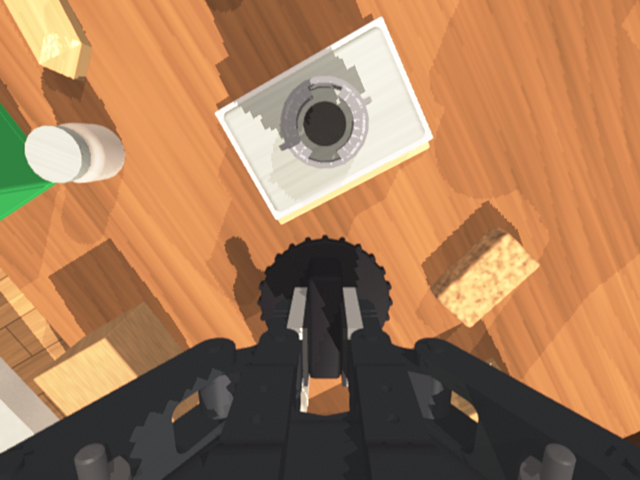

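The tin's top is in clear view with the collar at about (325,121). The cap is held level, with its flange spanning x 258–393. I'll crop for exact collar and flange positions.

Run:
```python
import cv2,numpy as np
t=cv2.imread("pics/w2.png")
a=cv2.resize(t[65:180,265:385],(480,460),interpolation=cv2.INTER_CUBIC)
c=t[225:390,245:405]; c=np.clip(255*(c/255.)**.5,0,255).astype('uint8')
b=cv2.resize(c,(320,330),interpolation=cv2.INTER_CUBIC)
o=np.zeros((460,800,3),'uint8');o[:,:480]=a;o[:330,480:]=b
cv2.imwrite("pics/w2c.png",o)
```

```text
(no output)
```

View pics/w2c.png

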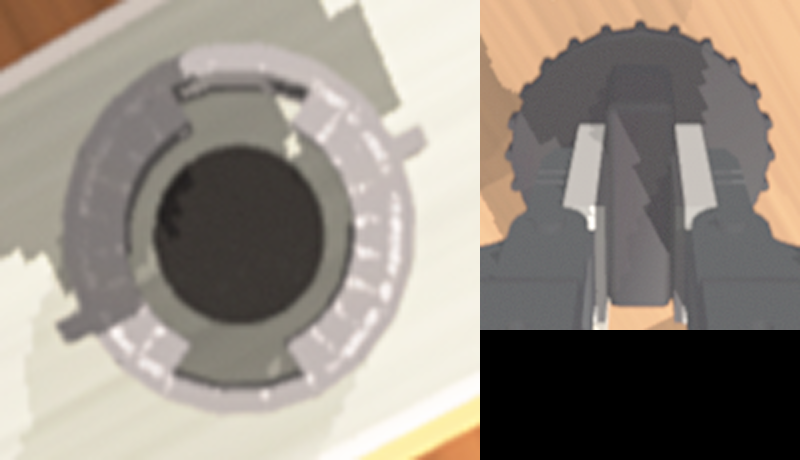

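Run:
```python
from h import *; import pickle
np.set_printoptions(precision=2,suppress=True)
st=pickle.load(open("w2.pkl","rb"))
f=lambda x,y,z:ray((265+x/4-.4,65+y/4-.4),z,"wrist",st)
for z in(158,166,174):
    L,R,T,B=[f(*p,z) for p in((65,228),(413,228),(239,44),(239,412))]
    print(z,(L+R)/2,(T+B)/2,np.linalg.norm(L-R),np.linalg.norm(T-B))
c=((L+R)/2+(T+B)/2)/2
ang=lambda d:np.degrees(np.arctan2(d[1],d[0]))
print("rib",ang(f(413,142,160)-f(72,328,160)))
print("gap bottom mid",ang(f(239,365,166)-f(239,231,166)), "lip corners", [ang(f(*p,166)-f(239,229,166)) for p in((187,345),(290,345),(175,375),(305,375))])
for pts in(((217,115),(382,17)),((282,222),(430,137)),((217,115),(282,222)),((382,17),(430,137))):
    P=[ray(p,142,"wrist",st) for p in pts]; print("tin",ang(P[1]-P[0]),np.linalg.norm(P[1]-P[0]),(P[0]+P[1])/2)
# flange in tool frame
T=np.eye(4);T[:3,:3]=Rn.from_euler("xyz",st["orientation"],degrees=True).as_matrix();T[:3,3]=st["eef_pos"]
def tool(x,y,tz):
    P=ray((245+(x-480)/2-.2,225+y/2-.2),st["eef_pos"][2]-tz,"wrist",st); return (np.linalg.inv(T)@np.append(P,1))[:3]
for tz in(20,22,24):
    print(tz,"flange L,R,front",tool(511,155,tz),tool(772,155,tz),tool(641,28,tz))
print("bar top ends (tz -1.5)",[tool(*p,-1.5) for p in((611,103),(672,103),(610,303),(672,303))])
```

```text
158 [516.61 164.99 158.  ] [517.12 165.86 158.  ] 61.003979856210435 61.32824786964112
166 [516.79 165.3  166.  ] [517.29 166.15 166.  ] 59.18733656933184 59.50194817491609
174 [516.97 165.61 174.  ] [517.45 166.43 174.  ] 57.3706932824532 57.67564848019099
rib 177.09139950489867
gap bottom mid 59.663130155914445 lip corners [np.float64(34.3995103716732), np.float64(84.5032801915403), np.float64(34.89079462799524), np.float64(85.11627714135736)]
tin 177.91190892184227 135.3516636298475 [514.79 122.76 142.  ]
tin 179.63988154651958 130.75822823321965 [518.67 213.53 142.  ]
tin 88.99887957472725 92.83404162102241 [583.23 166.71 142.  ]
tin 86.04825592839089 88.92145651927636 [450.23 169.58 142.  ]
20 flange L,R,front [  0.37 -28.52  20.  ] [ 0.28 28.5  20.  ] [29.08 -0.1  20.01]
22 flange L,R,front [ -0.57 -28.91  22.  ] [-0.66 28.89 22.  ] [28.53 -0.1  22.01]
24 flange L,R,front [ -1.51 -29.29  24.  ] [-1.6  29.29 24.  ] [27.99 -0.09 24.01]
bar top ends (tz -1.5) [array([20.78, -5.63, -1.49]), array([20.76,  5.49, -1.49]), array([-21.55,  -6.34,  -1.51]), array([-21.57,   5.95,  -1.51])]
```

>>> servo_tool(increments=[{"hand":1,"dx":-0.5,"dy":-0.87,"dz":-0.5,"wx":0,"wy":0,"wz":0},{"hand":1,"dx":-0.5,"dy":-0.87,"dz":-0.8,"wx":0,"wy":0,"wz":0},{"hand":1,"dx":-0.5,"dy":-0.87,"dz":-0.8,"wx":0,"wy":0,"wz":0},{"hand":1,"dx":-0.5,"dy":-0.87,"dz":-0.8,"wx":0,"wy":0,"wz":0},{"hand":1,"dx":0,"dy":0,"dz":-1,"wx":0,"wy":0,"wz":0}])

```text
time_s: 8.95
eef_pos: [516.6, 164.1, 223.0]
orientation: [-180.0, 0.0, -120.4]
ft_force: [0.0, 0.7, -0.1]
grip_width: 11.8
grip_force: 62.6
```

>>> servo_tool(increments=[{"hand":1,"dx":0,"dy":0,"dz":0,"wx":0,"wy":0,"wz":0},{"hand":1,"dx":0,"dy":0,"dz":0,"wx":0,"wy":0,"wz":0}], force=100)

```text
time_s: 9.2
eef_pos: [517.4, 165.7, 223.6]
orientation: [-180.0, 0.0, -120.3]
ft_force: [-0.3, -0.0, -0.3]
grip_width: 10.3
grip_force: 101.6
```

Run:
```python
from workcell import manip
s=manip.state()
for k in("eef_pos","orientation","ft_force","torque"):print(k,s[k])
import cv2; im=manip.camera("scene"); cv2.imwrite("pics/s2.png",cv2.resize(im[130:290,290:450,::-1],(600,600),interpolation=cv2.INTER_CUBIC))
```

```text
eef_pos [517.43824898 165.66453593 223.64824049]
orientation [-1.79959292e+02  3.24721856e-02 -1.20253925e+02]
ft_force [-0.3348089  -0.03842948 -0.3000117 ]
torque [-0.03874177  0.00677387 -0.08272818]
```

View pics/s2.png

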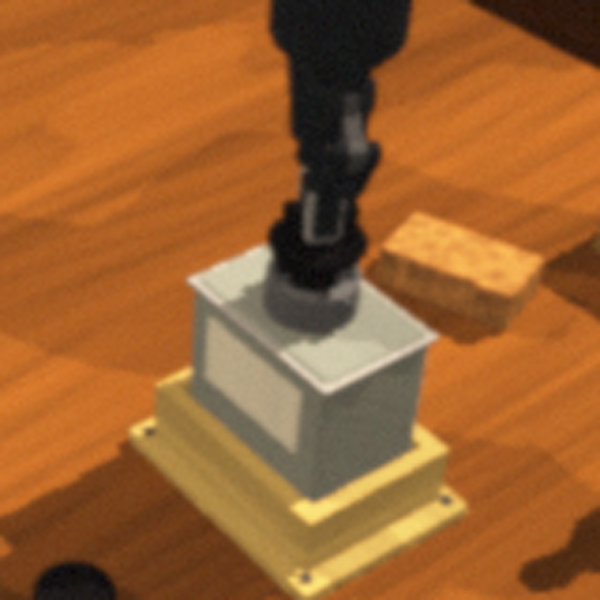

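The scene crop shows the cap centred over the collar. I'll go down by feel.

>>> servo_tool(increments=[{"hand":1,"dx":-0.02,"dy":0,"dz":-0.1,"wx":0,"wy":0,"wz":0},{"hand":1,"dx":0,"dy":0,"dz":-0.1,"wx":0,"wy":0,"wz":0},{"hand":1,"dx":0,"dy":0,"dz":-0.1,"wx":0,"wy":0,"wz":0},{"hand":1,"dx":0,"dy":0,"dz":-0.1,"wx":0,"wy":0,"wz":0},{"hand":1,"dx":0,"dy":0,"dz":0,"wx":0,"wy":0,"wz":0}])

```text
time_s: 9.88
eef_pos: [516.4, 165.8, 214.6]
orientation: [180.0, -0.0, -120.2]
ft_force: [-0.1, 0.3, -0.4]
grip_width: 10.4
grip_force: 101.6
```

>>> servo_tool(increments=[{"hand":1,"dx":0,"dy":0,"dz":-0.1,"wx":0,"wy":0,"wz":0},{"hand":1,"dx":0,"dy":0,"dz":-0.1,"wx":0,"wy":0,"wz":0},{"hand":1,"dx":0,"dy":0,"dz":0,"wx":0,"wy":0,"wz":0}])

```text
time_s: 10.25
eef_pos: [516.7, 165.8, 211.0]
orientation: [-180.0, 0.0, -120.2]
ft_force: [-0.5, -0.4, 1.9]
grip_width: 10.3
grip_force: 102.1
```

>>> servo_tool(increments=[{"hand":1,"dx":0,"dy":0,"dz":-0.1,"wx":0,"wy":0,"wz":0},{"hand":1,"dx":0,"dy":0,"dz":0,"wx":0,"wy":0,"wz":0}])

```text
time_s: 10.5
eef_pos: [516.7, 165.8, 209.1]
orientation: [-180.0, 0.0, -120.2]
ft_force: [-1.1, 0.1, 4.4]
grip_width: 10.9
grip_force: 102.3
```

>>> servo_tool(increments=[{"hand":1,"dx":0,"dy":0,"dz":-0.1,"wx":0,"wy":0,"wz":0},{"hand":1,"dx":0,"dy":0,"dz":0,"wx":0,"wy":0,"wz":0}])

```text
time_s: 10.75
eef_pos: [516.7, 165.8, 207.2]
orientation: [-180.0, 0.0, -120.2]
ft_force: [-0.1, -0.1, 6.0]
grip_width: 10.3
grip_force: 102.6
```

>>> servo_tool(increments=[{"hand":1,"dx":0,"dy":0,"dz":-0.1,"wx":0,"wy":0,"wz":0},{"hand":1,"dx":0,"dy":0,"dz":-0.1,"wx":0,"wy":0,"wz":0},{"hand":1,"dx":0,"dy":0,"dz":0,"wx":0,"wy":0,"wz":0}])

```text
time_s: 11.12
eef_pos: [516.7, 165.8, 203.7]
orientation: [-180.0, 0.0, -120.2]
ft_force: [-3.8, -0.8, 9.2]
grip_width: 10.7
grip_force: 103.3
```

>>> servo_tool(increments=[{"hand":1,"dx":0,"dy":0,"dz":-0.05,"wx":0,"wy":0,"wz":0},{"hand":1,"dx":0,"dy":0,"dz":0,"wx":0,"wy":0,"wz":0}])

```text
time_s: 11.38
eef_pos: [516.7, 165.8, 203.0]
orientation: [-179.9, 0.0, -120.2]
ft_force: [-3.2, -0.2, 10.9]
grip_width: 10.6
grip_force: 103.5
```

>>> servo_tool(increments=[{"hand":1,"dx":-0.04,"dy":0,"dz":-0.03,"wx":0,"wy":0,"wz":0},{"hand":1,"dx":0,"dy":0,"dz":0,"wx":0,"wy":0,"wz":0}])

```text
time_s: 11.62
eef_pos: [516.6, 165.8, 202.7]
orientation: [-179.9, 0.1, -120.2]
ft_force: [-1.5, -0.7, 11.7]
grip_width: 10.5
grip_force: 103.5
```

>>> servo_tool(increments=[{"hand":1,"dx":0,"dy":0,"dz":-0.03,"wx":0,"wy":0,"wz":0},{"hand":1,"dx":0,"dy":0,"dz":0,"wx":0,"wy":0,"wz":0}])

```text
time_s: 11.88
eef_pos: [516.6, 165.8, 202.4]
orientation: [-179.9, 0.1, -120.2]
ft_force: [-3.1, -0.4, 13.1]
grip_width: 10.7
grip_force: 103.9
```

>>> servo_tool(increments=[{"hand":1,"dx":0,"dy":0,"dz":-0.03,"wx":0,"wy":0,"wz":0},{"hand":1,"dx":0,"dy":0,"dz":0,"wx":0,"wy":0,"wz":0}])

```text
time_s: 12.12
eef_pos: [516.6, 165.8, 202.4]
orientation: [-179.8, 0.1, -120.2]
ft_force: [-4.3, -1.8, 16.7]
grip_width: 10.8
grip_force: 104.4
```

Run:
```python
from workcell import manip
s=manip.state()
for k in("eef_pos","ft_force","torque"):print(k,s[k])
```

```text
eef_pos [516.61777567 165.83434057 202.42500423]
ft_force [-4.34847328 -1.76393788 16.70607088]
torque [-0.22619799  0.90408924  0.00939831]
```

>>> servo_tool(increments=[{"hand":1,"dx":-0.03,"dy":0,"dz":0,"wx":0,"wy":0,"wz":-0.03},{"hand":1,"dx":0,"dy":0,"dz":0,"wx":0,"wy":0,"wz":-0.03},{"hand":1,"dx":0,"dy":0,"dz":0,"wx":0,"wy":0,"wz":0}])

```text
time_s: 12.5
eef_pos: [516.7, 166.1, 202.4]
orientation: [-179.8, 0.2, -127.1]
ft_force: [-2.1, -0.8, 14.7]
grip_width: 11.0
grip_force: 104.1
```

```bash
cat > p.py <<'E'
from workcell import manip
s=manip.state()
for k in("eef_pos","orientation","ft_force","torque"):print(k,s[k].round(2))
E
python3 p.py
```

```text
eef_pos [516.69 166.08 202.39]
orientation [-179.82    0.19 -127.13]
ft_force [-2.08 -0.77 14.66]
torque [-0.01  0.47 -0.12]
```

>>> servo_tool(increments=[{"hand":1,"dx":0,"dy":0,"dz":-0.02,"wx":0,"wy":0,"wz":-0.03},{"hand":1,"dx":0,"dy":0,"dz":0,"wx":0,"wy":0,"wz":-0.03},{"hand":1,"dx":0,"dy":0,"dz":0,"wx":0,"wy":0,"wz":0}])

```text
time_s: 12.88
eef_pos: [516.9, 166.3, 202.3]
orientation: [-179.8, 0.3, -134.0]
ft_force: [-2.5, 0.2, 15.7]
grip_width: 10.6
grip_force: 104.4
```

```bash
python3 p.py
```

```text
eef_pos [516.95 166.29 202.34]
orientation [-179.84    0.26 -134.  ]
ft_force [-2.55  0.23 15.75]
torque [ 0.03  0.46 -0.03]
```

>>> servo_tool(increments=[{"hand":1,"dx":0,"dy":0,"dz":0,"wx":0,"wy":0,"wz":-0.03},{"hand":1,"dx":0,"dy":0,"dz":0,"wx":0,"wy":0,"wz":-0.03},{"hand":1,"dx":0,"dy":0,"dz":0,"wx":0,"wy":0,"wz":0}])

```text
time_s: 13.25
eef_pos: [517.2, 166.4, 202.4]
orientation: [-179.9, 0.3, -140.9]
ft_force: [-1.8, 0.1, 14.7]
grip_width: 10.6
grip_force: 104.3
```

```bash
python3 p.py
```

```text
eef_pos [517.21 166.42 202.36]
orientation [-179.86    0.31 -140.87]
ft_force [-1.8   0.08 14.71]
torque [ 0.11  0.25 -0.05]
```

>>> servo_tool(increments=[{"hand":1,"dx":-0.02,"dy":0,"dz":-0.02,"wx":0,"wy":0,"wz":-0.03},{"hand":1,"dx":0,"dy":0,"dz":0,"wx":0,"wy":0,"wz":-0.03},{"hand":1,"dx":0,"dy":0,"dz":0,"wx":0,"wy":0,"wz":-0.03},{"hand":1,"dx":0,"dy":0,"dz":0,"wx":0,"wy":0,"wz":0}])

```text
time_s: 13.75
eef_pos: [517.4, 166.4, 202.4]
orientation: [-179.9, 0.4, -151.2]
ft_force: [-0.1, -0.0, 17.4]
grip_width: 10.7
grip_force: 104.4
```

```bash
python3 p.py
```

```text
eef_pos [517.4  166.44 202.35]
orientation [-179.88    0.39 -151.18]
ft_force [-0.1  -0.02 17.37]
torque [ 0.05  0.19 -0.03]
```

>>> servo_tool(increments=[{"hand":1,"dx":0,"dy":0,"dz":0,"wx":0,"wy":0,"wz":-0.03},{"hand":1,"dx":0,"dy":0,"dz":0,"wx":0,"wy":0,"wz":-0.03},{"hand":1,"dx":0,"dy":0,"dz":0,"wx":0,"wy":0,"wz":-0.03},{"hand":1,"dx":0,"dy":0,"dz":0,"wx":0,"wy":0,"wz":0}])

```text
time_s: 14.25
eef_pos: [517.5, 166.4, 202.3]
orientation: [-179.9, 0.4, -161.5]
ft_force: [-0.1, 0.9, 17.1]
grip_width: 10.5
grip_force: 104.4
```

```bash
python3 p.py
```

```text
eef_pos [517.53 166.36 202.34]
orientation [-179.94    0.42 -161.5 ]
ft_force [-0.12  0.94 17.15]
torque [-0.01  0.06 -0.08]
```

>>> servo_tool(increments=[{"hand":1,"dx":0,"dy":0,"dz":0,"wx":0,"wy":0,"wz":-0.03},{"hand":1,"dx":0,"dy":0,"dz":0,"wx":0,"wy":0,"wz":-0.03},{"hand":1,"dx":0,"dy":0,"dz":0,"wx":0,"wy":0,"wz":-0.03},{"hand":1,"dx":0,"dy":0,"dz":0,"wx":0,"wy":0,"wz":0}])

```text
time_s: 14.75
eef_pos: [517.7, 166.3, 202.3]
orientation: [180.0, 0.4, -171.8]
ft_force: [0.1, -0.4, 16.1]
grip_width: 10.6
grip_force: 104.3
```

```bash
python3 p.py
```

```text
eef_pos [517.7  166.31 202.34]
orientation [ 180.      0.44 -171.82]
ft_force [ 0.06 -0.36 16.12]
torque [-0.06  0.02 -0.1 ]
```

>>> servo_tool(increments=[{"hand":1,"dx":0,"dy":0,"dz":0,"wx":0,"wy":0,"wz":-0.03},{"hand":1,"dx":0,"dy":0,"dz":0,"wx":0,"wy":0,"wz":-0.03},{"hand":1,"dx":0,"dy":0,"dz":0,"wx":0,"wy":0,"wz":-0.03},{"hand":1,"dx":0,"dy":0,"dz":0,"wx":0,"wy":0,"wz":0}])

```text
time_s: 15.25
eef_pos: [517.8, 166.2, 202.4]
orientation: [179.9, 0.4, 177.9]
ft_force: [1.5, 0.0, 16.1]
grip_width: 10.4
grip_force: 104.3
```

```bash
python3 p.py
```

```text
eef_pos [517.84 166.19 202.35]
orientation [179.94   0.45 177.87]
ft_force [ 1.55  0.05 16.1 ]
torque [-0.22 -0.07 -0.11]
```

>>> servo_tool(increments=[{"hand":1,"dx":0,"dy":0,"dz":0.1,"wx":0,"wy":0,"wz":0},{"hand":1,"dx":0,"dy":0,"dz":0.1,"wx":0,"wy":0,"wz":0},{"hand":1,"dx":0,"dy":0,"dz":0.09,"wx":0,"wy":0,"wz":0},{"hand":1,"dx":0,"dy":0,"dz":0,"wx":0,"wy":0,"wz":0}])

```text
time_s: 15.75
eef_pos: [517.7, 166.1, 206.9]
orientation: [179.9, 0.4, 177.9]
ft_force: [3.9, 0.4, 6.5]
grip_width: 10.5
grip_force: 102.9
```

```bash
python3 p.py
```

```text
eef_pos [517.74 166.13 206.86]
orientation [179.94   0.39 177.88]
ft_force [3.87 0.44 6.47]
torque [ 0.02 -0.85 -0.03]
```

>>> servo_tool(increments=[{"hand":1,"dx":0,"dy":0,"dz":0.07,"wx":0,"wy":0,"wz":0},{"hand":1,"dx":0,"dy":0,"dz":0,"wx":0,"wy":0,"wz":0}])

```text
time_s: 16.0
eef_pos: [517.4, 166.1, 207.9]
orientation: [179.9, 0.3, 177.9]
ft_force: [2.7, -0.6, 5.6]
grip_width: 10.7
grip_force: 102.8
```

>>> servo_tool(increments=[{"hand":1,"dx":0,"dy":0,"dz":0.05,"wx":0,"wy":0,"wz":0},{"hand":1,"dx":0,"dy":0,"dz":0,"wx":0,"wy":0,"wz":0}])

```text
time_s: 16.25
eef_pos: [516.3, 166.0, 208.2]
orientation: [180.0, 0.2, 177.9]
ft_force: [2.9, -0.2, 5.3]
grip_width: 10.7
grip_force: 102.6
```

>>> servo_tool(increments=[{"hand":0.8,"dx":0,"dy":0,"dz":0,"wx":0,"wy":0,"wz":0},{"hand":0.6,"dx":0,"dy":0,"dz":0,"wx":0,"wy":0,"wz":0},{"hand":0.5,"dx":0,"dy":0,"dz":0,"wx":0,"wy":0,"wz":0},{"hand":0.5,"dx":0,"dy":0,"dz":0,"wx":0,"wy":0,"wz":0}], force=30)

```text
time_s: 16.75
eef_pos: [514.3, 165.8, 207.1]
orientation: [-180.0, -0.1, 177.9]
ft_force: [-0.1, -0.2, 0.0]
grip_width: 42.6
grip_force: 0.0
```

>>> servo_tool(increments=[{"hand":0.5,"dx":0,"dy":0,"dz":0.4,"wx":0,"wy":0,"wz":0},{"hand":0.4,"dx":0,"dy":0,"dz":1,"wx":0,"wy":0,"wz":0},{"hand":0.4,"dx":0,"dy":0,"dz":1,"wx":0,"wy":0,"wz":0},{"hand":0.4,"dx":0,"dy":0,"dz":1,"wx":0,"wy":0,"wz":0},{"hand":0.4,"dx":0,"dy":0,"dz":1,"wx":0,"wy":0,"wz":0}])

```text
time_s: 17.38
eef_pos: [514.8, 165.8, 296.8]
orientation: [180.0, 0.0, 177.9]
ft_force: [0.5, -0.1, 0.7]
grip_width: 50.9
grip_force: 0.0
```

>>> servo_tool(increments=[{"hand":0.4,"dx":0,"dy":0,"dz":1,"wx":0,"wy":0,"wz":0},{"hand":0.4,"dx":0,"dy":0,"dz":0,"wx":0,"wy":0,"wz":0},{"hand":0.4,"dx":0,"dy":0,"dz":0,"wx":0,"wy":0,"wz":0}])

```text
time_s: 17.75
eef_pos: [514.5, 165.8, 315.0]
orientation: [-180.0, -0.0, 177.9]
ft_force: [0.6, 0.7, -0.5]
grip_width: 50.9
grip_force: 0.0
```

Run:
```python
from h import *
st=manip.state(); im=manip.camera("wrist"); s=manip.camera("scene"); print(st["eef_pos"],st["ft_force"])
b=cv2.resize(s[130:290,290:450],(480,480),interpolation=cv2.INTER_CUBIC)
a=im[60:420,160:480]; a=np.clip(255*(a/255.)**.6,0,255).astype('uint8'); a=cv2.resize(a,(320,360))
o=np.zeros((480,800,3),'uint8');o[:360,:320]=a;o[:,320:]=b
cv2.imwrite("pics/fin.png",o[:,:,::-1])
```

```text
[514.48997936 165.78894898 314.96064483] [ 0.6162859   0.74498885 -0.4553683 ]
```

View pics/fin.png

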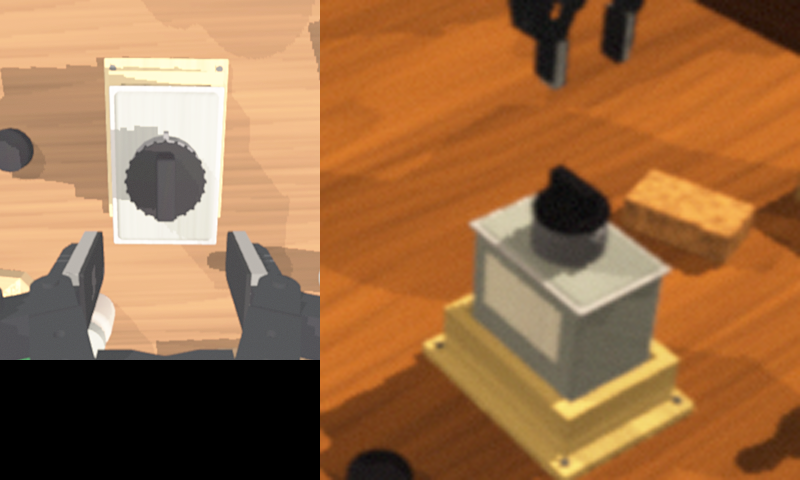

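The cap sits level in the collar with its bar along the tin's long axis, at crop (166,180), and the gripper is clear of it. I'm handing in.

```bash
python3 -c "from workcell import manip; print(manip.sign_off())"
```

```text
the job is handed in; nothing more can be done
None
```

I handed the job in at about 18 s: the safety cap was pressed down with about 17 N at most, turned 62° clockwise, and rose about 6 mm behind the catch before I let go, and its bar now lies along the tin's long axis; no verdict came back.

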